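# Pass a tray of watch movements through the spring-up gate of the transfer lane

### The job

Pass the tray of watch movements along the transfer lane into the bay behind the gate: hold the spring-up gate down with one fingertip on the red press bar, and meanwhile push the tray from behind with the other finger, over the lowered gate, until it is fully home against the end stop. Do not run the tray into the raised gate, and do not let the bar up before the whole tray is past it. Then let go so that the gate springs up behind the tray. Only press and push, never lift the tray; the movements stay in their compartments and the things standing around stay where they are.

Things in the scene. Friction and masses are not known exactly. Their poses are not given: they have to be found in the camera images.
- lane: fixed tray lane. Origin on the bench under the middle of the gate; y along the lane from exit bay (-y) to loading end (+y): the tray is pushed along -y; x across it, press bar on the -x side (towards the robot), gate hinge on the +x side; z up. Deck top at z = 36 mm, y = -212 to 262. White rails, inner faces at x = -46 and +46, outer 7 mm further, tops at z = 54 (-x) and 56 (+x), to y = 289
- end_stop (a point): centre of the end stop's face on the deck, at x = 0, y = -203, z = 36 mm of the lane: two rubber buffers on an aluminium plate (top at z = 60 mm); the tray's nose rests against them when home
- fork (a point): top of the steel guide fork round the loading end of the press bar, at x = -81, y = 292, z = 73 mm of the lane; it measures 32 mm across and 12 mm along the lane. Keep the fingers off it: press the bar nearer the gate
- gate (a joint): angle of the hinged gate and its press bar, one rigid part turning about an axis along the lane's y at x = 64, z = 30 mm of the lane. 0 = sprung up, blocking the lane; grows as the bar is pressed down: at 0.16 the gate's top is level with the deck, above 0.17 it is safely below it, 0.26 is the end of travel. Its spring pushes up on a finger on the bar: about 2.5 N at 0, 4.5 N at the bottom
- press_bar (a point): red-topped press bar, 16 mm wide, along the lane outside its -x rail, y = -42 to 294 mm of the lane. The point is mid-length on its top: in the lane's frame x = -75, y = 126, z = 73 mm when up; pressed, its top is at x = -80, z = 50 mm with the gate level with the deck, z = 43 at joint 0.21, z = 36 at the end of travel. Press it anywhere; a fingertip may slide along it while pressing
- gate_hinge (a point): yellow gate bar, 8 mm thick (y = -4 to 4 mm of the lane, in a 13 mm slot of the deck), across the lane from the hinge to the press bar. Up, it slopes from 3 mm above the deck at the +x rail to 18 mm above the deck at the -x rail. This point lies on the hinge axis, at x = 64, y = 0, z = 30 mm of the lane
- tray: pale green ten-compartment tray, 88 x 184 x 24 mm, about 0.16 kg, on the deck between the rails, nose 20 to 55 mm before the gate. Origin at the centre of its underside, y along it (rear edge at y = +92, nose at -92 mm), z up. Its rim, 13 to 24 mm above the underside, overhangs the base by 5 mm. Home, its origin is at y = -111 mm of the lane, its rear edge 19 mm past the gate's middle
- movement_0: round watch movement, 26 mm diameter, 5 mm high, 12 g, lying loose in a compartment of the tray; origin at the centre of its underside
- movement_1: a second, equal watch movement in another compartment
- movement_2: a third, equal watch movement in another compartment
- bottle: clear glass bottle with a black cap, 38 mm diameter, 84 mm high, standing beyond the lane; leave alone. Origin at the centre of its underside
- blower: black rubber dust blower, 50 mm diameter, 85 mm high, standing beyond the lane; leave alone. Origin at the centre of its underside
- glass_jar: round lidded dish, 60 mm diameter, 36 mm high, standing beyond the exit bay; leave alone. Origin at the centre of its underside
- loupe: black eye loupe, 37 mm diameter, 32 mm high, standing on the robot's side of the exit bay; leave alone. Origin at the centre of its underside

How it is judged:
By the outcome, as a careful person would: the job done as asked, in the order asked, and still so for the second after the job is handed in, with the robot touching nothing.
It also fails if it takes over 42 s, if anything falls off the work surface, if the arm or the gripper's body presses on something with over 40 N, if the wrist force passes 120 N, or if a joint passes its speed limit or range.

### The arm

A 6-joint arm with a two-finger parallel gripper is mounted at the origin on a cart in front of the work surface, level with it; the furniture and walls round the work are solid. World frame = base frame: x ahead of the robot, y to its left, z up, the work surface at z = 0. Lengths are in m, angles in rad, forces in N, time in s.
With the tool pointing down it reaches from about 0.425 to 0.95 m from the base axis. Payload 3.5 kg.
Tool frame: the origin (TCP) lies midway between the tips of the shut fingers; the grasp point (between the pads) lies 19 mm behind it; z points along the fingers, y is the line along which they close (so a half turn about z gives the same grasp; the last joint's range is limited). The gripper opens to 85 mm and grips with 20 to 120 N. Pads are 22 mm wide; open, the fingers measure 114 mm over their backs; the gripper's body (76 mm by 85 mm) begins 54 mm behind the grasp point. The pads swing forward as they close: fully open they stand 13 mm farther back than shut.
Start: joints at [1.121, 0.286, 1.577, -0, 1.279, -0.15], TCP at [0.199, 0.645, 0.231] pointing down, gripper open.
Joint ranges: [-2.77, 2.77], [-0.9, 2.22], [0.21, 2.48], [-1.53, 4.67], [0.24, 2.81], [-2.84, 2.84]. Speed limits (rad/s): [2.79, 2.79, 3.14, 3.14, 3.14, 3.14].

### API

Orientations are given as a unit quaternion [x, y, z, w].
In Python, from plant import get_state, read_camera, ctrl gives the robot as it stands.
- The arm moves only by the shell command python3 -m crank 'ROWS' [FORCE]. ROWS is JSON, a list of rows, each a list of 3 entries, a list of its own where there are three numbers: the shift along the tool's x, y, z in mm, then the turn about the tool's z in degrees, then the closure in counts, from 0 (fully open) to 255 (shut). In form: [[[tx, ty, tz], yaw, claw], ...]. A call has 1 to 10 rows; each row is the pose to reach, as a shift and turn from the pose commanded when the call began, along the tool's axes at that moment; what a row does not reach only later rows make up. A row lasts 1/10 s, in which the tool goes at most 50 mm and 8.59 degrees, less where a joint would pass 70% of its speed; a pose out of reach is approached as far as the arm can. A call with a gripper value outside its range is refused whole. The fingers move at their own pace and stop on an object; FORCE is the grip in N (left out, the last holds). Time passes only in rows, so rows that repeat a pose let the fingers close. It gives the time, the measured TCP pose, the force, the opening and the grip force at its end, in the units of the state.
- get_state(): the state, without advancing time (a new reading comes with each control period).
- read_camera(name): name is "side" or "top" or "wrist"; returns a dict with "frame" (384x512x3 uint8, blue, green, red), "range_z" (384x512 float32, m along the optical axis (not along the pixel's ray), 0 where there is no reading), "vfov" (degrees; the focal length in pixels is half the picture's height over the tangent of half this angle, whatever the lens; pixels are square), "cx", "cy" (the principal point, pixels), "origin" and "orientation" of the camera in the world. Camera axes: x right, y down, z forward; pixel columns grow to the right and rows downward; lengths in m; the calibration is good to about 2 mm. A picture is of the moment at which its call begins.
- ctrl.sign_off(): hands the job in; it is judged then, once.
The state is a dict: "time": time; "qpos": joint angles; "dq": joint speeds; "joint_efforts": joint torques, N m; "eef_pos": TCP position; "tcp_rot": TCP orientation; "contact_force": force on the tool from outside, world axes, zero at the start; "wrist_torque": the same for the moment, N m; "opening": opening from 0.0 (shut) to 1.0 (fully open); "finger_force": force on a finger pad.
Only numpy, scipy, OpenCV 4.12 (cv2) and the standard library are available. Lean on these libraries where they do the work, as an engineer would, in place of code of your own. Each camera call takes 0.05 s, during which the arm holds its last target. There are 200 camera calls.

## Working session

There is one attempt and no reset: what is moved stays moved. The work goes in short steps, Python scripts to look and compute and a shell command to move; the robot and the scene stay as the last step left them, time stands still between calls to the robot, and variables do not carry over. Pictures are saved under pics/ and viewed, at most 10 in all, crops included, and the job is handed in when it is done.

```bash
mkdir -p pics; ls; cat > h.py <<'E'
import numpy as np,cv2
from scipy.spatial.transform import Rotation as R
from plant import get_state,read_camera,ctrl
def cloud(c):
    h,w=c["range_z"].shape; f=h/2/np.tan(np.radians(c["vfov"])/2)
    u,v=np.meshgrid(np.arange(w),np.arange(h)); z=c["range_z"]
    p=np.stack([(u-c["cx"])/f*z,(v-c["cy"])/f*z,z],-1)
    return p@R.from_quat(c["orientation"]).as_matrix().T+np.array(c["origin"])
E
python3 - <<'E'
from h import *
print(get_state())
ims=[]
for n in ("top","side"):
    c=read_camera(n); np.savez(n+".npz",**c); print(n,c["vfov"],c["cx"],c["cy"],c["origin"],c["orientation"]); ims.append(c["frame"])
cv2.imwrite("pics/top.png",ims[0]);cv2.imwrite("pics/side.png",ims[1])
E
```

```text
pics
{'time': 0.0, 'qpos': array([ 1.12099026e+00,  2.87177105e-01,  1.57818232e+00,  9.41929170e-06,
        1.27861621e+00, -1.50003994e-01]), 'dq': array([ 0.00090285, -0.00046053,  0.00053296, -0.00039711, -0.00351236,
        0.00187835]), 'joint_efforts': array([-6.54312316e-04, -4.05980229e+01, -2.92625964e+01, -1.42129807e-04,
        5.84412002e-03, -1.60505431e-05]), 'eef_pos': array([0.1990291 , 0.64429639, 0.22993669]), 'tcp_rot': array([ 1.49341519e-01,  9.88784957e-01, -1.13697444e-03, -3.56308161e-04]), 'contact_force': array([-0.0191506 ,  0.02817131, -0.15779846]), 'wrist_torque': array([0.00743726, 0.01330394, 0.05085102]), 'finger_force': 0.0, 'opening': 0.9972628030614102}
top 47.58011180950663 261.69945237918046 193.88533950164629 [ 0.34270964 -0.00374012  1.04312835] [-0.6944379   0.71356024 -0.0655965   0.06545908]
side 43.44822965604341 254.50910427095934 199.0128202359973 [-0.11796399 -0.89050302  0.5169737 ] [ 0.79284971 -0.25328296  0.1697001  -0.52767315]
```

View pics/top.png

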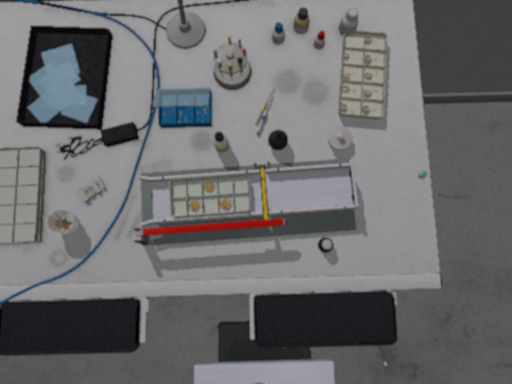

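View pics/side.png

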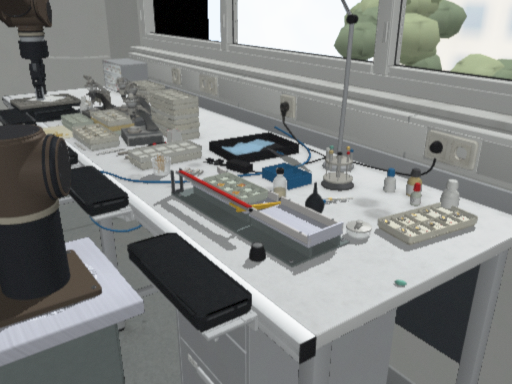

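The top view shows the red bar from (143,231) to (284,222), the yellow gate at (265,193), and the tray at (172–249, 180–216) with its nose a little left of the gate. Next I measure the lane frame and tray.

```bash
python3 - <<'E'
from h import *
c=dict(np.load("top.npz")); P=cloud(c); hsv=cv2.cvtColor(c["frame"],cv2.COLOR_BGR2HSV); H,S,V=cv2.split(hsv)
roi=np.zeros(H.shape,bool); roi[150:250,130:370]=1
red=roi&((H<6)|(H>174))&(S>180)&(V>90); yel=roi&(H>20)&(H<32)&(S>150)
p=P[red]; p=p[(p[:,2]>.05)&(p[:,2]<.1)]; m=np.median(p,0); print("red",len(p),m)
d=np.linalg.svd((p-p.mean(0))[:,:2],full_matrices=False)[2][0]; d*=np.sign(d[1]) 
yaw=np.arctan2(-d[0],d[1]); print("yaw",np.degrees(yaw))
X=np.array([np.cos(yaw),np.sin(yaw)]);Y=np.array([-np.sin(yaw),np.cos(yaw)])
a=p[:,:2]@Y;b=p[:,:2]@X; print("bar y",a.min(),a.max(),"len",np.ptp(a),"x mid",np.median(b),np.ptp(b))
q=P[yel]; q=q[(q[:,2]>.02)]; print("gate y",np.median(q[:,:2]@Y),"x",(q[:,:2]@X).min(),(q[:,:2]@X).max(), "z",q[:,2].min(),q[:,2].max())
o_y=np.median(q[:,:2]@Y); o_x=np.median(b)+.075
O=o_x*X+o_y*Y; print("O",O, "bar lane y",a.min()-o_y,a.max()-o_y)
L=np.stack([(P[...,:2]-O)@X,(P[...,:2]-O)@Y,P[...,2]],-1)
# tray rim : z ~0.060
t=(abs(L[...,0])<.046)&(L[...,1]>.005)&(L[...,1]<.27)
for lo in np.arange(.005,.275,.01):
    s=t&(L[...,1]>=lo)&(L[...,1]<lo+.01); print(round(lo,3),s.sum(),np.round(np.percentile(L[...,2][s],[10,50,90]),4),np.median(H[s]),np.median(S[s]))
# rails
for n,(lo,hi) in {"-x":(-.06,-.04),"+x":(.04,.06)}.items():
    s=(L[...,0]>lo)&(L[...,0]<hi)&(L[...,1]>-.19)&(L[...,1]<-.02)&(L[...,2]>.047); print(n,np.percentile(L[...,0][s],[5,50,95]),np.median(L[...,2][s]))
np.savez("lane.npz",O=O,yaw=yaw)
E
```

```text
red 836 [0.45380664 0.10320546 0.0731877 ]
yaw 2.7008640913378956
bar y -0.07203368800404751 0.23785861489319404 len 0.30989230289724157 x mid 0.45825650956428576 0.014303382316161961
gate y -0.03621693099647577 x 0.34215270171130224 0.5965046632641432 z 0.03313771239990193 1.043128353092686
O [ 0.53437075 -0.01104885] bar lane y -0.03581675700757174 0.2740755458896698
0.005 152 [0.0062 0.0357 0.0383] 120.0 16.5
0.015 159 [0.0335 0.0361 0.039 ] 120.0 15.0
0.025 164 [0.0339 0.0362 0.0418] 120.0 14.0
0.035 163 [0.0468 0.05   0.0578] 43.0 15.0
0.045 168 [0.0462 0.049  0.0541] 43.0 15.0
0.055 167 [0.0466 0.049  0.0533] 42.0 15.0
0.065 169 [0.0469 0.0504 0.0564] 41.0 17.0
0.075 168 [0.0468 0.0495 0.0547] 42.0 15.0
0.085 162 [0.0473 0.0504 0.0554] 41.0 17.5
0.095 175 [0.0472 0.0497 0.0538] 41.0 16.0
0.105 169 [0.0476 0.0508 0.0567] 41.0 17.0
0.115 167 [0.0466 0.0497 0.0545] 41.0 17.0
0.125 174 [0.0469 0.0499 0.0552] 40.0 16.0
0.135 176 [0.0474 0.0506 0.0567] 41.0 17.0
0.145 161 [0.0464 0.0493 0.0541] 41.0 16.0
0.155 175 [0.047  0.0504 0.0547] 40.0 16.0
0.165 163 [0.0464 0.05   0.0544] 41.0 15.0
0.175 170 [0.0467 0.0507 0.0567] 40.0 17.0
0.185 172 [0.0464 0.0492 0.0532] 40.0 16.0
0.195 172 [0.0467 0.0491 0.0541] 40.0 16.0
0.205 193 [0.0465 0.0501 0.0574] 41.0 17.0
0.215 94 [0.0351 0.0392 0.0605] 114.5 9.0
0.225 159 [0.0337 0.0361 0.0386] 120.0 14.0
0.235 153 [0.0341 0.0365 0.0387] 120.0 15.0
0.245 169 [0.0335 0.036  0.0386] 120.0 15.0
0.255 108 [0.0339 0.036  0.0388] 120.0 15.0
0.265 9 [0.0061 0.0072 0.0077] 113.0 18.0
-x [-0.05165734 -0.04865386 -0.04523985] 0.053367413678739095
+x [0.0468607  0.04972419 0.05350523] 0.05541412209561092
```

```bash
cat >> h.py <<'E'
def lane():
    d=np.load("lane.npz"); return d["O"],float(d["yaw"])
def status():
    O,y=lane(); s=get_state(); M=R.from_quat(s["tcp_rot"]).as_matrix(); q=R.from_euler('z',-y).as_matrix()
    print("t %.2f"%s["time"],"lane TCP mm",np.round(1e3*(q@(s["eef_pos"]-[*O,0])),1),"F",np.round(q@s["contact_force"],1),"j",np.round(s["qpos"],2))
    return s,M,q
def delta(x,yy,z):
    "tool-axis shift (mm) to a lane point (mm), turn (deg) to bring tool y on lane +x"
    O,y=lane(); s,M,q=status(); w=q.T@np.array([x,yy,z])/1e3+[*O,0]
    ang=np.degrees(np.arctan2(M[1,1],M[0,1])-y)
    print("shift",np.round(1e3*M.T@(w-s["eef_pos"]),1),"turn",round(ang,2))
E
python3 -c "
from h import *
delta(-30,243,150)"
```

```text
t 0.10 lane TCP mm [-304.   670.5  230. ] F [0.8 0.1 0.1] j [ 1.12  0.29  1.58 -0.    1.28 -0.15]
shift [-403.1 -308.7   80.6] turn 70.12
```

```bash
python3 -m crank '[[[-40,-31,8],7,0],[[-80,-62,16],14,0],[[-120,-93,24],21,0],[[-160,-124,32],28,0],[[-200,-155,40],35,0],[[-240,-186,48],42,0],[[-280,-217,56],49,0],[[-320,-248,64],56,0],[[-360,-278,72],63,0],[[-403,-309,80],70,0]]' && python3 -m crank '[[[0,0,0],0,0],[[0,0,0],0,0]]'; python3 - <<'E'
from h import *
delta(-30,243,150)
c=read_camera("wrist"); np.savez("w.npz",**c); cv2.imwrite("pics/w1.png",c["frame"]); print(c["origin"])
E
```

```text
time: 1.1
eef_pos: [0.4851, 0.2399, 0.1528]
tcp_rot: [0.691, 0.723, -0.0, -0.0]
contact_force: [0.1, 0.2, 0.9]
opening: 1.001
finger_force: 0.0
time: 1.3
eef_pos: [0.4848, 0.2408, 0.1527]
tcp_rot: [0.69, 0.724, -0.001, -0.001]
contact_force: [-1.0, -0.2, 0.8]
opening: 0.998
finger_force: 0.0
t 1.30 lane TCP mm [-37.7 253.9 152.7] F [-1.1 -0.2  0.8] j [0.27 0.07 1.97 0.   1.1  0.23]
shift [-10.9   7.7   2.7] turn 0.0
[0.48097405 0.32517656 0.29515774]
```

View pics/w1.png

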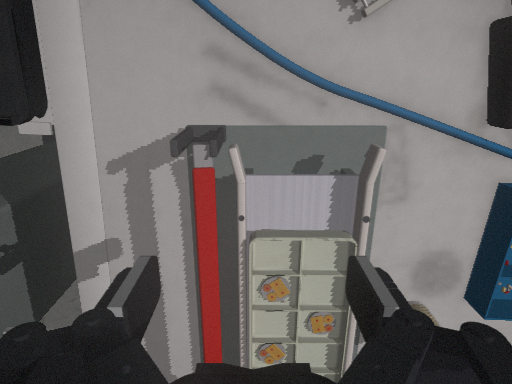

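The wrist view shows the red bar at column ~205, fork at (200,140), tray rear edge at row ~237, both fingers at (140,290) and (370,290). I measure from this closer view.

```bash
python3 - <<'E'
from h import *
c=dict(np.load("w.npz")); P=cloud(c); O,y=lane(); q=R.from_euler('z',-y).as_matrix()
L=1e3*((P-[*O,0])@q.T); hsv=cv2.cvtColor(c["frame"],cv2.COLOR_BGR2HSV); H,S,V=cv2.split(hsv)
ok=c["range_z"]>0
red=ok&((H<6)|(H>174))&(S>180)&(abs(L[...,2]-73)<8)
for a,b in((120,160),(160,200),(200,240),(240,300)):
    s=red&(L[...,1]>=a)&(L[...,1]<b); 
    if s.any(): print("red",a,np.percentile(L[...,0][s],[2,50,98]).round(1),np.median(L[...,2][s]),L[...,1][s].max())
for a in range(-36,40,12):
    s=ok&(abs(L[...,0]-a)<5)&(L[...,2]>55)&(L[...,2]<66)&(L[...,1]>190)&(L[...,1]<250); print("tray rear",a,np.percentile(L[...,1][s],[95,100]).round(1),np.median(L[...,2][s]))
for r,lo,hi in(("-x",-58,-40),("+x",40,58)):
    s=ok&(L[...,0]>lo)&(L[...,0]<hi)&(abs(L[...,2]-55)<3)&(L[...,1]>225)&(L[...,1]<258); print(r,np.percentile(L[...,0][s],[3,50,97]).round(1),np.median(L[...,2][s]))
E
```

```text
red 120 [-79.  -72.1 -65.6] 72.25798670424669 159.96850516271275
red 160 [-78.8 -72.1 -65.6] 72.23989257635405 199.92123590825284
red 200 [-78.8 -72.1 -65.6] 72.2617553022803 239.96511959272874
red 240 [-78.7 -72.1 -65.7] 72.41995643161778 277.95601094570253
tray rear -36 [217.4 217.9] 59.410119203597
tray rear -24 [217.9 218.2] 58.87445083496867
tray rear -12 [217.9 218.1] 59.13421266232217
tray rear 0 [217.8 218.1] 58.1151340112627
tray rear 12 [217.7 217.8] 59.11365228348053
tray rear 24 [217.5 217.9] 58.84428802624231
tray rear 36 [217.6 217.9] 59.02096761837372
-x [-50.4 -47.1 -44. ] 53.461424630790646
+x [48.2 50.7 54.4] 55.353523051740574
```

```bash
python3 -m crank '[[[-5,5,20],0,0],[[-11,10,40],0,0],[[-11,10,60],0,0],[[-11,10,75],0,0],[[-11,10,82],0,0],[[-11,10,82],0,0]]'; python3 - <<'E'
from h import *
delta(-28,243,30)
c=read_camera("wrist"); cv2.imwrite("pics/w2.png",c["frame"])
c=read_camera("side"); cv2.imwrite("pics/s2.png",cv2.resize(c["frame"][130:290,120:370],None,fx=3,fy=3))
E
```

```text
time: 1.95
eef_pos: [0.4941, 0.232, 0.0705]
tcp_rot: [0.689, 0.725, -0.001, -0.001]
contact_force: [-0.0, 0.3, -0.4]
opening: 1.005
finger_force: 0.0
t 1.95 lane TCP mm [-28.8 244.6  70.5] F [-0.   0.3 -0.4] j [0.25 0.2  2.   0.   0.94 0.2 ]
shift [-1.6  0.9 40.5] turn 0.22
```

View pics/w2.png

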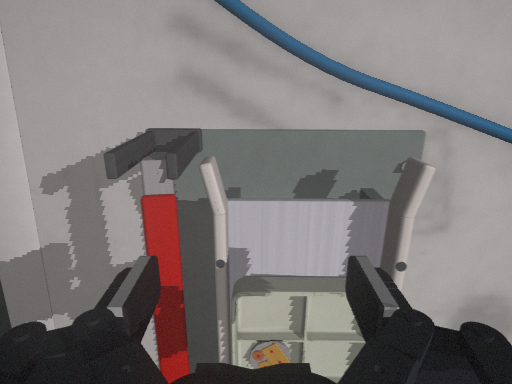

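View pics/s2.png

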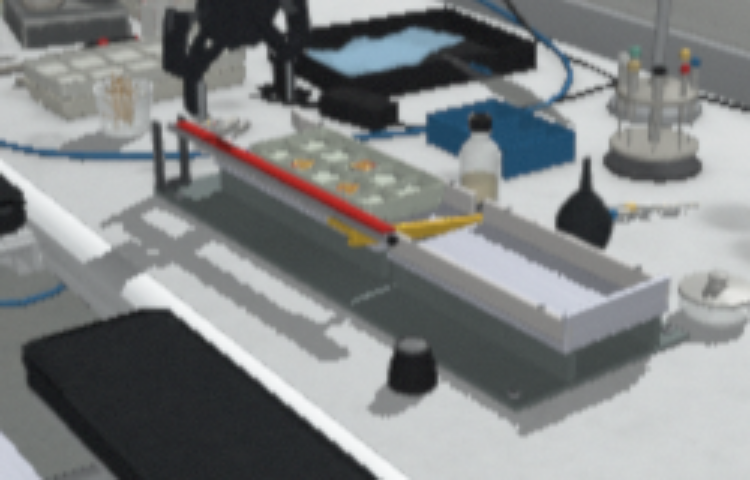

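In the wrist view the left fingertip is at about (145,265), with the bar at columns 145–180. The finger may sit slightly off to the -x side, so I measure the fingertips from depth.

```bash
python3 - <<'E'
from h import *
c=read_camera("wrist"); P=cloud(c); O,y=lane(); q=R.from_euler('z',-y).as_matrix()
L=1e3*((P-[*O,0])@q.T); ok=c["range_z"]>0
g=c["frame"].max(-1)<90
for a,b in((80,170),(335,430)):
    m=np.zeros(ok.shape,bool); m[245:330,a:b]=1
    m&=ok&(L[...,2]>78)&(L[...,1]<262)
    z=L[m]; print(m.sum(),z.min(0).round(1),z.max(0).round(1)); 
    for lo in range(78,118,4):
        s=z[(z[:,2]>=lo)&(z[:,2]<lo+4)]
        if len(s): print(lo,len(s),np.percentile(s[:,0],[3,97]).round(1),np.percentile(s[:,1],[3,97]).round(1))
hsv=cv2.cvtColor(c["frame"],cv2.COLOR_BGR2HSV); H,S,V=cv2.split(hsv)
red=ok&((H<6)|(H>174))&(S>180)&(abs(L[...,2]-73)<8); print("red",np.percentile(L[red],[2,50,98],axis=0).round(1))
E
```

```text
3806 [-84.2 233.2  84.2] [-66.7 259.2 135.2]
82 23 [-70.5 -70. ] [237.2 252.1]
86 147 [-75.5 -69.8] [235.3 255.7]
90 234 [-81.5 -69.8] [235.  256.1]
94 277 [-82.6 -69.9] [234.9 256.3]
98 320 [-83.2 -69.8] [235.2 256. ]
102 351 [-83.1 -69.8] [235.4 256.2]
106 353 [-82.9 -69.8] [235.6 256.2]
110 384 [-83.1 -69.8] [237.9 256.3]
114 376 [-83.  -69.8] [241.9 256.1]
3864 [ 11.9 233.5  84.1] [ 29.  259.6 135.3]
82 23 [15.1 15.6] [237.2 252.4]
86 142 [14.9 20.6] [235.5 256.1]
90 232 [14.9 26.1] [236.  256.6]
94 276 [15.  27.8] [235.2 256.6]
98 331 [14.9 28.2] [236.  256.6]
102 343 [14.9 28.3] [235.3 256.5]
106 359 [14.9 28. ] [236.1 256.6]
110 380 [14.9 28. ] [238.3 256.6]
114 378 [14.9 28.4] [241.8 256.6]
red [[-78.8 169.1  69.9]
 [-71.3 236.3  72.3]
 [-65.2 276.4  73.9]]
```

The finger tips are chamfered: the lowest edge is the inner face, 41.5 mm from the TCP and 13.5 mm above it. I shift 6 mm towards -x so that edge presses mid-bar.

```bash
python3 -m crank '[[[0,-6,0],0,0],[[0,-6,6],0,0],[[0,-6,11],0,0],[[0,-6,14],0,0],[[0,-6,17],0,0]]'; python3 -m crank '[[[0,0,5],0,0],[[0,0,10],0,0],[[0,0,15],0,0],[[0,0,20],0,0],[[0,0,25],0,0],[[0,0,25],0,0]]'; python3 - <<'E'
from h import *
status()
c=read_camera("top"); P=cloud(c); O,y=lane(); q=R.from_euler('z',-y).as_matrix(); L=1e3*((P-[*O,0])@q.T)
hsv=cv2.cvtColor(c["frame"],cv2.COLOR_BGR2HSV); H,S,V=cv2.split(hsv)
s=((H<6)|(H>174))&(S>180)&(abs(L[...,0]+78)<15)&(L[...,1]<200)&(L[...,1]>-50); print("bar",np.median(L[s],axis=0).round(1))
w=read_camera("side"); cv2.imwrite("pics/s3.png",cv2.resize(w["frame"][130:290,120:370],None,fx=3,fy=3))
E
```

```text
time: 2.6
eef_pos: [0.4887, 0.231, 0.0541]
tcp_rot: [0.69, 0.724, -0.001, -0.001]
contact_force: [-2.4, 0.8, 3.9]
opening: 1.0
finger_force: 1.5
time: 3.2
eef_pos: [0.4888, 0.231, 0.0286]
tcp_rot: [0.69, 0.724, -0.0, -0.0]
contact_force: [-2.7, 0.6, 3.6]
opening: 1.005
finger_force: 2.1
t 3.20 lane TCP mm [-34.1 243.9  28.6] F [-2.7  0.8  3.6] j [0.25 0.26 2.03 0.   0.86 0.2 ]
bar [-80.2  83.6  41.9]
```

View pics/s3.png

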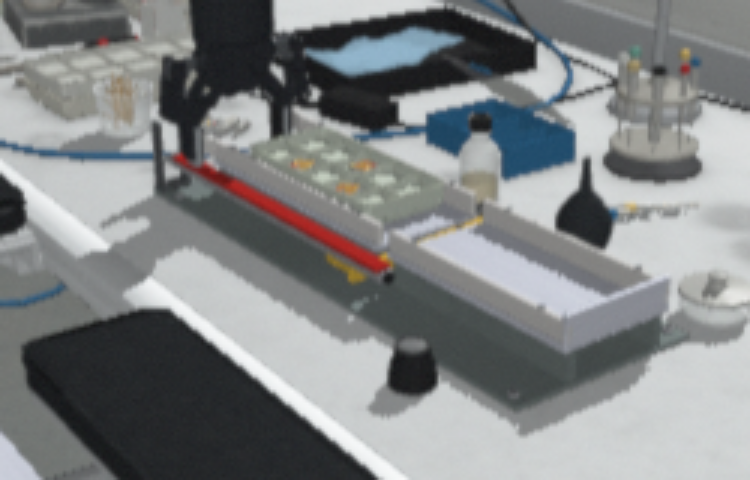

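The bar is at z = 42 (x = -80) and the side view shows the yellow gate flush in its slot at about (450,228). Now I push along tool -x.

```bash
python3 -m crank '[[[-3,0,0],0,0],[[-6,0,0],0,0],[[-9,0,0],0,0],[[-12,0,0],0,0],[[-16,0,0],0,0],[[-21,0,0],0,0],[[-27,0,0],0,0],[[-33,0,0],0,0],[[-39,0,0],0,0],[[-45,0,0],0,0]]'; python3 - <<'E'
from h import *
s,M,q=status()
c=read_camera("top"); P=cloud(c); O,y=lane(); L=1e3*((P-[*O,0])@q.T)
hsv=cv2.cvtColor(c["frame"],cv2.COLOR_BGR2HSV); H,S,V=cv2.split(hsv)
s=((H<6)|(H>174))&(S>180)&(abs(L[...,0]+78)<15)&(L[...,1]<180)&(L[...,1]>-50); print("bar",np.median(L[s],axis=0).round(1))
t=(abs(L[...,0])<38)&(abs(L[...,2]-60)<4)&(L[...,1]<230)&(L[...,1]>-190); print("tray y",np.percentile(L[...,1][t],[0.5,99.5]).round(1))
E
```

```text
time: 4.3
eef_pos: [0.4919, 0.186, 0.0299]
tcp_rot: [0.689, 0.724, 0.001, 0.0]
contact_force: [-0.6, 4.1, 5.6]
opening: 1.001
finger_force: 3.1
t 4.30 lane TCP mm [-33.1 198.8  29.9] F [-0.4  4.1  5.6] j [0.17 0.23 2.07 0.   0.85 0.12]
bar [-80.3  69.7  43.1]
tray y [  4.6 158.5]
```

```bash
python3 -m crank '[[[-5,0,1],0,0],[[-11,0,1],0,0],[[-17,-1,1],0,0],[[-23,-1,1],0,0],[[-29,-1,1],0,0],[[-35,-1,1],0,0],[[-41,-1,1],0,0],[[-47,-1,1],0,0],[[-53,-1,1],0,0],[[-59,-1,1],0,0]]'; python3 - <<'E'
from h import *
s,M,q=status()
c=read_camera("top"); P=cloud(c); O,y=lane(); L=1e3*((P-[*O,0])@q.T)
hsv=cv2.cvtColor(c["frame"],cv2.COLOR_BGR2HSV); H,S,V=cv2.split(hsv)
s=((H<6)|(H>174))&(S>180)&(abs(L[...,0]+78)<15)&(L[...,1]<120)&(L[...,1]>-50); print("bar",np.median(L[s],axis=0).round(1))
t=(abs(L[...,0])<38)&(abs(L[...,2]-60)<4)&(L[...,1]<230)&(L[...,1]>-190); print("tray y",np.percentile(L[...,1][t],[0.5,99.5]).round(1))
E
```

```text
time: 5.35
eef_pos: [0.4934, 0.127, 0.0287]
tcp_rot: [0.689, 0.724, 0.0, -0.0]
contact_force: [0.0, 5.1, 5.4]
opening: 1.0
finger_force: 3.2
t 5.35 lane TCP mm [-34.4 139.8  28.7] F [0.3 5.1 5.4] j [0.05 0.2  2.1  0.   0.84 0.  ]
bar [-80.3  35.2  42. ]
tray y [-54.6  94.3]
```

```bash
python3 -m crank '[[[-6,0,0],0,0],[[-12,0,0],0,0],[[-18,0,0],0,0],[[-24,0,0],0,0],[[-30,0,0],0,0],[[-36,0,0],0,0],[[-42,0,0],0,0],[[-48,0,0],0,0],[[-54,0,0],0,0],[[-60,0,0],0,0]]'; python3 -c "
from h import *
status()"
```

```text
time: 6.4
eef_pos: [0.4959, 0.0672, 0.0285]
tcp_rot: [0.689, 0.724, -0.0, -0.001]
contact_force: [-1.1, 6.2, 5.9]
opening: 0.999
finger_force: 3.3
t 6.40 lane TCP mm [-34.7  79.9  28.5] F [-0.8  6.3  5.9] j [-0.07  0.18  2.13  0.    0.84 -0.12]
```

```bash
python3 -m crank '[[[-6,0,0],0,0],[[-12,0,0],0,0],[[-18,0,0],0,0],[[-24,0,0],0,0],[[-30,0,0],0,0],[[-36,0,0],0,0],[[-42,0,0],0,0],[[-48,0,0],0,0],[[-54,0,0],0,0],[[-60,0,0],0,0]]'; python3 - <<'E'
from h import *
s,M,q=status()
c=read_camera("top"); cv2.imwrite("pics/t4.png",cv2.resize(c["frame"][110:260,130:380],None,fx=3,fy=3)); P=cloud(c); O,y=lane(); L=1e3*((P-[*O,0])@q.T)
t=(abs(L[...,0])<38)&(abs(L[...,2]-60)<4)&(L[...,1]<230)&(L[...,1]>-198); print("tray y",np.percentile(L[...,1][t],[0.5,99.5]).round(1))
E
```

```text
time: 7.4
eef_pos: [0.4985, 0.0073, 0.0283]
tcp_rot: [0.689, 0.724, -0.0, -0.001]
contact_force: [0.2, 6.7, 6.3]
opening: 1.001
finger_force: 3.3
t 7.40 lane TCP mm [-35.   20.1  28.3] F [0.5 6.7 6.3] j [-0.19  0.18  2.13  0.    0.84 -0.24]
tray y [-174.3  -28.4]
```

View pics/t4.png

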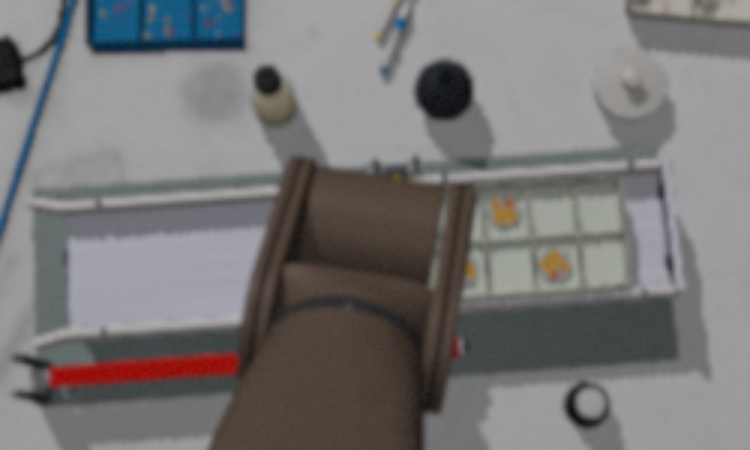

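The tray is in the bay with its nose at about x = 632 px (-174 mm), 29 mm short of the stop. I slow down for the last part.

```bash
python3 -m crank '[[[-4,0,0],0,0],[[-8,0,0],0,0],[[-11,0,0],0,0],[[-14,0,0],0,0],[[-17,0,0],0,0],[[-19,0,0],0,0],[[-21,0,0],0,0],[[-23,0,0],0,0],[[-25,0,0],0,0]]'; python3 -m crank '[[[-1,0,0],0,0],[[-2,0,0],0,0],[[-3,0,0],0,0]]'; python3 -c "
from h import *
status()"
```

```text
time: 8.35
eef_pos: [0.4996, -0.0174, 0.0282]
tcp_rot: [0.689, 0.724, -0.0, -0.001]
contact_force: [0.1, 4.9, 6.1]
opening: 1.0
finger_force: 3.3
time: 8.65
eef_pos: [0.4997, -0.0204, 0.0282]
tcp_rot: [0.689, 0.724, -0.0, -0.001]
contact_force: [-0.3, 5.3, 5.4]
opening: 0.997
finger_force: 3.3
t 8.65 lane TCP mm [-35.1  -7.7  28.2] F [-0.   5.3  5.4] j [-0.24  0.18  2.13  0.    0.84 -0.29]
```

```bash
python3 -m crank '[[[-1,0,0],0,0],[[-1,0,0],0,0],[[-2,0,0],0,0],[[-2,0,0],0,0]]'; python3 -m crank '[[[-1,0,0],0,0],[[-1,0,0],0,0]]';python3 - <<'E'
from h import *
s,M,q=status()
c=read_camera("top"); P=cloud(c); O,y=lane(); L=1e3*((P-[*O,0])@q.T)
t=(abs(L[...,0])<38)&(abs(L[...,2]-60)<4)&(L[...,1]<230)&(L[...,1]>-230); print("y",np.percentile(L[...,1][t],[0.5,99.5]).round(1))
E
```

```text
time: 9.05
eef_pos: [0.4997, -0.0214, 0.0282]
tcp_rot: [0.689, 0.725, 0.0, -0.002]
contact_force: [0.5, 9.4, 6.2]
opening: 0.999
finger_force: 5.3
time: 9.25
eef_pos: [0.4997, -0.0214, 0.0282]
tcp_rot: [0.689, 0.725, 0.001, -0.002]
contact_force: [-0.6, 11.6, 7.9]
opening: 1.002
finger_force: 7.1
t 9.25 lane TCP mm [-35.1  -8.7  28.2] F [-0.1 11.6  7.9] j [-0.25  0.18  2.12  0.    0.84 -0.3 ]
y [-211.6  -91.6]
```

```bash
python3 -m crank '[[[-2,0,0],0,0],[[-2,0,0],0,0],[[-2,0,0],0,0]]'; python3 -m crank '[[[2,0,0],0,0],[[4,0,0],0,0],[[6,0,0],0,0],[[8,0,0],0,0],[[10,0,0],0,0],[[10,0,0],0,0]]'; python3 - <<'E'
from h import *
s,M,q=status()
c=read_camera("wrist"); cv2.imwrite("pics/w5.png",c["frame"])
E
```

```text
time: 9.6
eef_pos: [0.4996, -0.0216, 0.0282]
tcp_rot: [0.689, 0.725, 0.002, -0.004]
contact_force: [0.9, 19.8, 8.9]
opening: 1.003
finger_force: 10.9
time: 10.2
eef_pos: [0.5002, -0.0162, 0.0284]
tcp_rot: [0.689, 0.724, -0.0, 0.0]
contact_force: [-0.7, -3.9, 4.8]
opening: 1.0
finger_force: 2.0
t 10.20 lane TCP mm [-34.4  -3.5  28.4] F [-0.9 -3.9  4.8] j [-0.23  0.18  2.13 -0.    0.84 -0.28]
```

View pics/w5.png

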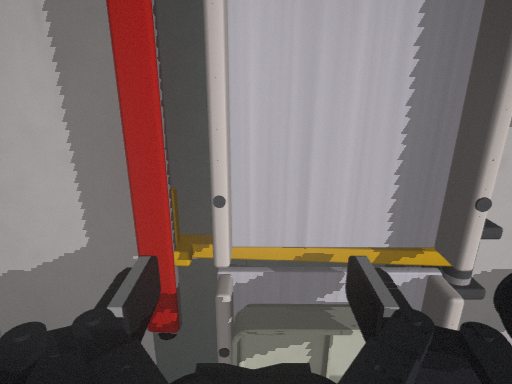

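The wrist view shows the gate (row ~255) lowered, the tray's rear edge (row ~305) beyond it, and the finger backed off. Now I lift straight up.

```bash
python3 -m crank '[[[0,0,-6],0,0],[[0,0,-12],0,0],[[0,0,-18],0,0],[[0,0,-24],0,0],[[0,0,-30],0,0],[[0,0,-38],0,0],[[0,0,-50],0,0],[[0,0,-65],0,0],[[0,0,-85],0,0],[[0,0,-105],0,0]]'; python3 -m crank '[[[40,0,-20],0,0],[[80,0,-40],0,0],[[120,0,-60],0,0],[[160,0,-60],0,0],[[200,0,-60],0,0],[[240,0,-60],0,0],[[280,0,-60],0,0],[[280,0,-60],0,0]]'; python3 - <<'E'
from h import *
s,M,q=status()
c=read_camera("top"); cv2.imwrite("pics/t6.png",cv2.resize(c["frame"][110:260,130:380],None,fx=3,fy=3)); P=cloud(c); O,y=lane(); L=1e3*((P-[*O,0])@q.T)
t=(abs(L[...,0])<38)&(abs(L[...,2]-60)<4)&(L[...,1]<-8)&(L[...,1]>-230); print("y",np.percentile(L[...,1][t],[0.5,99.5]).round(1))
hsv=cv2.cvtColor(c["frame"],cv2.COLOR_BGR2HSV); H,S,V=cv2.split(hsv)
s=((H<6)|(H>174))&(S>180)&(abs(L[...,0]+75)<15)&(L[...,1]<280)&(L[...,1]>-50); print("bar",np.median(L[s],axis=0).round(1))
E
```

```text
time: 11.25
eef_pos: [0.4995, -0.0155, 0.134]
tcp_rot: [0.689, 0.724, -0.001, -0.001]
contact_force: [0.0, -0.4, 0.1]
opening: 0.996
finger_force: 0.0
time: 12.05
eef_pos: [0.4852, 0.2676, 0.1936]
tcp_rot: [0.688, 0.726, -0.0, -0.001]
contact_force: [-0.0, -0.5, 0.5]
opening: 0.995
finger_force: 0.0
t 12.05 lane TCP mm [-36.  280.6 193.6] F [-0.1 -0.5  0.5] j [0.32 0.06 1.91 0.   1.18 0.27]
y [-211.7  -19. ]
bar [-75.2 119.2  73.1]
```

View pics/t6.png

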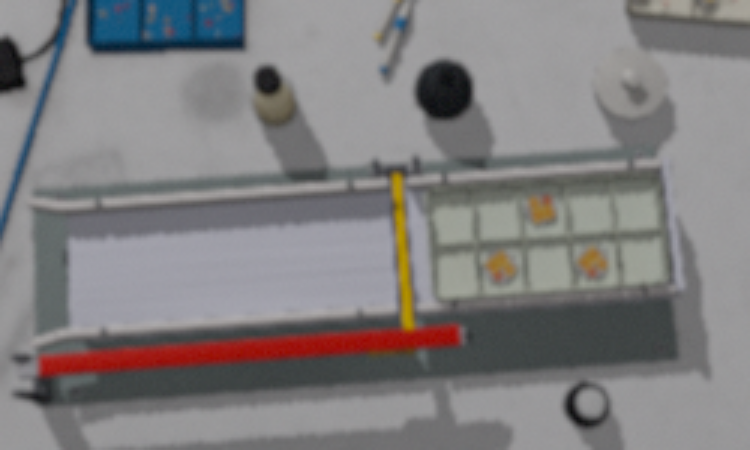

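The tray is home (rear edge at -19 mm, nose against the stop at about 665 px). The gate is up with the bar at z = 73, all three movements are in their compartments, and the robot is clear.

```bash
python3 -c "
from plant import ctrl
print(ctrl.sign_off())"
```

```text
the job is handed in; nothing more can be done
None
```

The tray is home against the end stop, the gate has sprung up behind it, the movements and surrounding things are undisturbed, and the job is handed in at about 12 s of the 42 s allowed.

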